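# Clamp a woodwind joint against its stop

## Robot

A 6-joint arm with a two-finger parallel gripper is mounted at the origin on the work surface. World frame = base frame: x ahead of the robot, y to its left, z up, the work surface at z = 0. Lengths are in m, angles in degrees, forces in N, time in s.
With the tool pointing down it reaches from about 0.4 to 0.825 m from the base axis. Payload 7 kg.
Tool frame: the origin (TCP) lies midway between the tips of the shut fingers; the grasp point (between the pads) lies 19 mm behind it; y points along the fingers, z is the direction in which the jaws open and shut, and the axes are right-handed (so a half turn about y gives the same grasp; the last joint's range is limited). The gripper opens to 88 mm and grips with 3 to 60 N. Pads are 19 mm wide; open, the fingers measure 130 mm over their backs; the gripper's body (78 mm by 193 mm) begins 47 mm behind the grasp point.
Start: joints at [88.069, 20.546, 0.682, 0, -70.136, -16.507], TCP at [0.213, 0.64, 0.227] pointing down, gripper open.
Joint ranges: [-176.03, 176.03], [-82.01, 121.73], [-58.28, 71.71], [-173.87, 95.51], [-174.79, -0.11], [-173.66, 173.66]. Speed limits (degrees/s): [136.94, 136.94, 172.46, 180, 180, 180].

## Interface

Orientations are given as [roll, pitch, yaw] about the fixed x, y, z axes, in that order (R = Rz(yaw) Ry(pitch) Rx(roll)).
In Python, from plant import ctrl gives the robot as it stands.
- The arm moves only by the tool step_arm, never from a script. Its argument "rows" is a list that holds one entry, the list of rows, each a list of 7 numbers: the gripper command: -1 is shut, 1 is fully open, values between are in proportion, then the shift along the world's x, y, z in cm, then the turn, a rotation vector about the world's x, y, z in degrees. In form: [[[fingers, tx, ty, tz, rx, ry, rz], ...]]. A call has 1 to 12 rows; each row shifts and turns the commanded pose from where the row before left it; what a row does not reach is not made up. A row lasts 1/8 s, in which the tool goes at most 62.5 mm and 10.7 degrees, less where a joint would pass 70% of its speed; a pose out of reach is approached as far as the arm can. A call is refused whole if a number of a shift passes 6.25 or a number of a turn 10.7, either way. A call with a gripper value outside its range is refused whole. The fingers move at their own pace and stop on an object; the grip force is fixed at half the most. Time passes only in rows, so rows that do not move let the fingers close. It gives the time, the measured TCP pose, the force and the opening at its end, in the units of the state.
- ctrl.get_obs(): the state, without advancing time (a new reading comes with each control period).
- ctrl.snapshot(name): name is "scene" or "top" or "wrist"; returns the picture (400x640x3 uint8, blue, green, red); there is no depth.
- ctrl.camera_params(name): a dict with "vertical_fov" (degrees; the focal length in pixels is half the picture's height over the tangent of half this angle, whatever the lens; pixels are square), "cx", "cy" (the principal point, pixels), "k1" (the pictures are not rectified: a ray, as slopes to the right and down, at radius r is drawn at 1 + k1 r^2 times it, then the intrinsics apply), "rvec" (rotation vector, rad) and "tvec" (3), from world to camera coordinates, as OpenCV has them. Camera axes: x right, y down, z forward; pixel columns grow to the right and rows downward; lengths in m; the calibration is good to about 2 mm. A picture is of the moment at which its call begins: read the wrist's pose just before it. camera_params takes no time and is no camera call; for the wrist camera it gives the pose at the moment of the call.
- ctrl.close_job(): hands the job in, once; it reports no verdict.
The state is a dict: "clock": time; "joint_pos": joint angles; "qvel": joint speeds; "tau": joint torques, N m; "tool_pos": TCP position; "orientation": TCP orientation; "force": force on the tool from outside, world axes, zero at the start; "moment": the same for the moment, N m; "opening": finger opening in m.
Only numpy, scipy, OpenCV 4.12 (cv2) and the standard library are available. Lean on these libraries where they do the work, as an engineer would, in place of code of your own. Each camera call takes 0.05 s, during which the arm holds its last target. There are 200 camera calls.

## Task

With the fingers only touching, never gripping or lifting, push the wooden instrument joint along its V-cradle until its far end is fully home against the steel end stop. Then push the clamp's lever down past its dead point until it snaps into lock, leaving the joint clamped against the stop. Leave the other things on the bench where they are.

Things in the scene. Friction and masses are not known exactly. Their poses are not given: they have to be found in the camera images.
- fixture: Clamping fixture screwed to the bench (fixed): plywood base 12 mm thick, x -100 to +100, y -80 to +170 mm, with V-cradle, end stop and clamp. Origin on the bench surface, z up; x runs along the cradle towards the stop, away from the robot. Cradle axis at y = 0, z = 45; cradle from x = -75 to +60, no wider than 50, walls up to z = 45. The clamp stands on the +y side.
- stop_face (a point): Middle of the steel end stop's face, at x = 85, y = 0, z = 45 mm of the fixture: a plate 50 mm wide across the end of the cradle, top 64 mm above the bench. The far end of the joint must come home here.
- body_joint: Dark wooden instrument joint, a rod 30 mm in diameter, 170 mm long, steel band at either end, about 0.16 kg, loose in the cradle, 25 to 55 mm short of the stop. Origin at its centre, x along its length, parallel to the fixture's x; ends 85 mm from the centre. Home against the stop, its centre is at the fixture's x = 0. It slides at 1 to 4 N and stays where it is left.
- lever (a joint): Clamp lever angle, rad: 0 = open, standing 65 degrees above level, leaning to the fixture's +y; grows as it is pushed to +y and down (elevation = 65 deg - value). Starts at 0 to 0.12. Dead point 0.90, locked against its end at 1.10, nearly level. Let go short of the dead point it is not locked; past it, it snaps to 1.10. The push peaks at about 0.5 N m (6 N at the grip) near 0.7.
- lever_pivot (a point): The lever's hinge, fixed at x = 0, y = 94, z = 89 mm of the fixture; hinge line parallel to the fixture's x. As the lever goes down, the short clamp arm beside it (towards -y, raised at the start) comes down by itself with its rubber pad onto the middle of the joint.
- lever_tip (a point): The free end of the lever, 124 mm from the hinge. The lever is a straight round bar in the plane x = 0 of the fixture; its outer part, 46 to 124 mm from the hinge, is a black rubber grip 18 mm in diameter.
- ferrule: Brass ring 32 mm across, 22 mm high, standing on the fixture's base; leave alone. Origin at its underside.
- pad_jar: Closed glass jar 52 mm across, 75 mm high; leave alone. Origin at its underside.
- screwdriver: Screwdriver lying beside the fixture, 170 mm long; leave alone. Origin at its underside.
- spare_joint: Shorter wooden rod standing upright on the bench, 32 mm across, 110 mm high; leave alone. Origin at its underside.
- cork_block: Cork block 50 x 35 x 30 mm; leave alone. Origin at its underside.
- brush: Brush lying on the bench, 160 mm long; leave alone. Origin at its underside.
- glass_cup: White cup 66 mm across, 85 mm high; leave alone. Origin at its underside.

How it is judged (in metres and radians):
On the way, in this order (a step that is already met when the one before it is completed fails the run):
1. the joint is home against the stop, lever not yet locked (x of body_joint in the frame of fixture between -0.003 and 0.003 m and y of body_joint in the frame of fixture between -0.004 and 0.004 m and z of body_joint in the frame of fixture between 0.04 and 0.05 m), for 0.2 s.
2. the lever has snapped into lock (value of joint lever above 1.04 rad), for 0.2 s.
At the end, for the whole second after the job is handed in: The joint lies in its cradle with its end within 3 mm of the stop, the lever is locked (above 1.04 rad), and both are at rest (all of step 1 and value of joint lever above 1.04 rad and velocity of joint lever between -0.05 and 0.05 rad/s and linear speed of body_joint below 0.01 m/s); the robot touches nothing.
It fails at once if the joint is lifted out of the cradle (centre more than 10 mm up) (z of body_joint in the frame of fixture above 0.055 m).
It fails at once if another thing on the bench is moved more than 30 mm (distance of any of ferrule, pad_jar, screwdriver, spare_joint, cork_block, brush, glass_cup from where it was at the start of the episode above 0.03 m).
It also fails if it takes over 48 s, if anything falls off the work surface, if the arm or the gripper's body presses on something with over 40 N, if the wrist force passes 120 N, or if a joint passes its speed limit or range.

## Working session

There is one attempt and no reset: what is moved stays moved. The work goes in short steps, Python scripts to look and compute and a tool call to move; the robot and the scene stay as the last step left them, time stands still between calls to the robot, and variables do not carry over. Pictures are saved under pics/ and viewed, about 8 in all and at most 12, crops included, and the job is handed in when it is done.

Besides the shell and the picture viewer there is one more tool, called after "Call:" by a JSON object that holds its "op" and its "data". step_arm: Moves the arm, as the interface text tells. Its arguments: {"type":"object","properties":{"rows":{"type":"array"}},"required":["rows"]}

```bash
mkdir -p pics; ls
cat > h.py <<'E'
import numpy as np, cv2
from plant import ctrl
def snap(n,f):
    im=ctrl.snapshot(n); cv2.imwrite('pics/'+f,im); return im
def par(n):
    p=ctrl.camera_params(n); f=200/np.tan(np.radians(p['vertical_fov'])/2)
    return f,p['cx'],p['cy'],p['k1'],cv2.Rodrigues(np.array(p['rvec'],float))[0],np.array(p['tvec'],float).ravel()
def proj(n,X,P=None):
    f,cx,cy,k,R,t=P or par(n); c=np.atleast_2d(X)@R.T+t; s=c[:,:2]/c[:,2:]
    s=s*(1+k*(s**2).sum(1,keepdims=True)); return s*f+[cx,cy]
def ray(n,uv,P=None):
    f,cx,cy,k,R,t=P or par(n); d=(np.array(uv,float)-[cx,cy])/f; s=d.copy()
    for _ in range(20): s=d/(1+k*(s@s))
    return -R.T@t, R.T@np.r_[s,1]
def atz(n,uv,z,P=None):
    o,d=ray(n,uv,P); return o+d*(z-o[2])/d[2]
E
python3 - <<'E'
from h import *
a=snap('scene','s0.png'); b=snap('top','t0.png')
for n in('scene','top'):
    P=par(n);print(n,P[:4],-P[4].T@P[5])
print(ctrl.get_obs())
E
```

```text
pics
scene (np.float64(376.3079708813254), 317.46547644121273, 196.44279328756983, -0.056521548583090296) [1.28838207 0.48605588 0.73482526]
top (np.float64(514.4755035633139), 319.01956487832257, 194.86355976060693, 0.022251182917581765) [0.27974893 0.00270383 1.6553655 ]
{'clock': 0.1, 'joint_pos': array([ 8.80705267e+01,  2.05873692e+01,  6.39470330e-01, -1.59026996e-02,
       -7.01355218e+01, -1.65074544e+01]), 'qvel': array([-0.06641395, -0.188177  ,  0.06434995,  0.01782881, -0.05023556,
        0.04444617]), 'tau': array([-1.25208488e-03, -5.84157479e+01,  2.93755299e+01,  7.01562569e+00,
        1.01411686e-02, -5.35088816e-05]), 'tool_pos': array([0.2133686 , 0.63993958, 0.22572511]), 'orientation': array([-8.99157696e+01,  9.37088573e-03,  1.61557665e+02]), 'force': array([-0.22326011, -0.45034137, -0.98188149]), 'moment': array([-0.00786232, -0.05296073,  0.03528207]), 'opening': 0.08789129028862015}
```

View pics/s0.png

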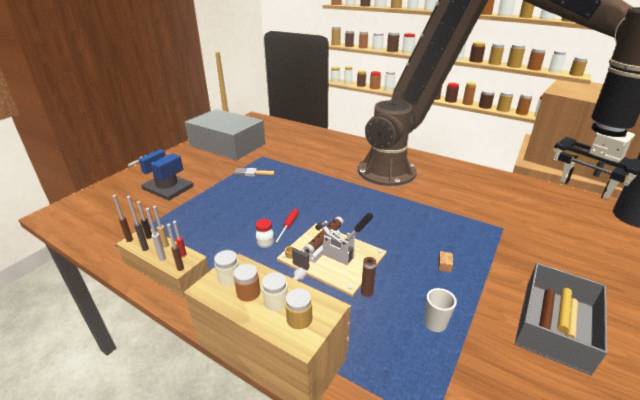

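View pics/t0.png

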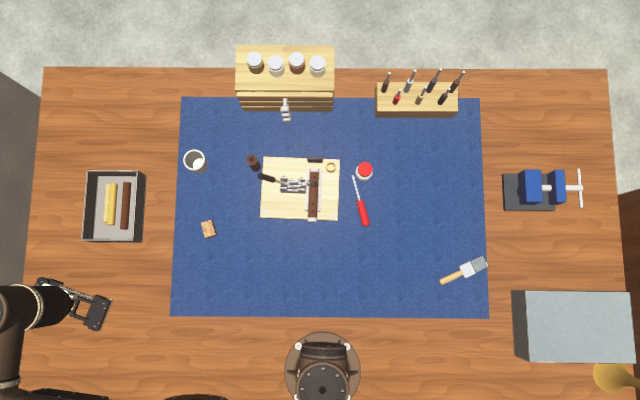

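The bench is now located: the fixture sits near top-view pixels (262–340, 157–220), the lever leans left (+y), and the ferrule, jar, spare joint and screwdriver are close around it. I'll enlarge that area.

Run:
```python
from h import *
t=cv2.imread('pics/t0.png');s=cv2.imread('pics/s0.png')
a=cv2.resize(t[145:230,240:380],None,fx=5.6,fy=5.6,interpolation=cv2.INTER_CUBIC)
cv2.imwrite('pics/t0c.png',a)
for uv in [(262,157),(340,158),(261,219),(339,220)]: print(uv,atz('top',uv,.012))
```

```text
(262, 157) [0.67211238 0.20119549 0.012     ]
(340, 158) [ 0.67047648 -0.05433278  0.012     ]
(261, 219) [0.46785346 0.19916961 0.012     ]
(339, 220) [ 0.4664266  -0.05139366  0.012     ]
```

View pics/t0c.png

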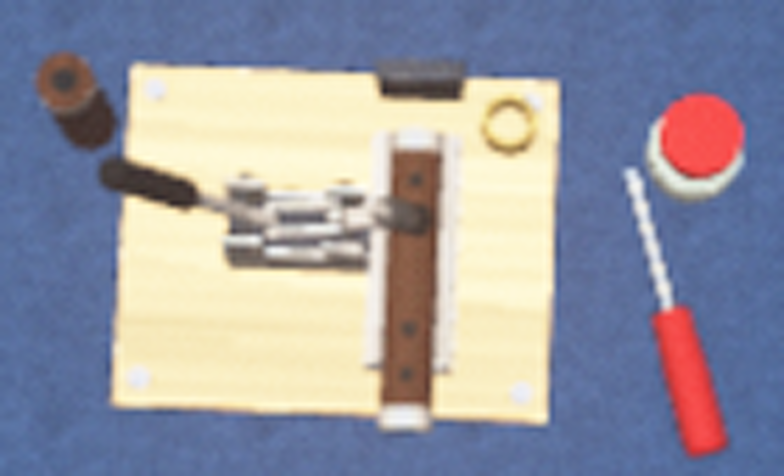

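```bash
cat >> h.py <<'E'
def T0(px): return np.array(px)/5.6+[240,145]-0.4
E
python3 - <<'E'
from h import *
from scipy.optimize import least_squares
px=np.array([(130,64),(560,80),(112,405),(548,424)]); loc=np.array([(100,170),(100,-80),(-100,170),(-100,-80)])/1e3
w=np.array([atz('top',T0(p),.012)[:2] for p in px])
def F(q,l): c,s=np.cos(q[2]),np.sin(q[2]); return np.c_[q[0]+c*l[:,0]-s*l[:,1],q[1]+s*l[:,0]+c*l[:,1]]
r=least_squares(lambda q:(F(q,loc)-w).ravel(),[.57,.03,0]); q=r.x
print(q,np.degrees(q[2]),r.fun.reshape(-1,2)*1e3)
np.save('fix.npy',q)
def inv(p): c,s=np.cos(q[2]),np.sin(q[2]); d=p[:2]-q[:2]; return np.array([c*d[0]+s*d[1],-s*d[0]+c*d[1]])*1e3
for n,p,z in [('near end top',(404,425),.058),('far end top',(416,130),.058),('stop top L',(380,62),.064),('stop top R',(464,67),.064),('lever tip',(104,172),.2),('spare top',(65,80),.11),('spare base',(97,140),0),('ferrule',(510,124),.022),('jar top',(702,135),.075),('sd tip',(630,172),.005),('sd end',(708,450),.012)]:
    W=atz('top',T0(p),z); print(n,W.round(4),inv(W).round(1))
o=np.array([[0,94,89],[0,94+124*np.cos(np.radians(62)),89+124*np.sin(np.radians(62))],[0,218,89]])/1e3
W=np.c_[F(q,o),o[:,2]]; print(W)
print((proj('top',W)+.4-[240,145])*5.6, proj('scene',W))
s=cv2.imread('pics/s0.png'); cv2.imwrite('pics/s0c.png',cv2.resize(s[195:315,245:405],None,fx=5,fy=5,interpolation=cv2.INTER_CUBIC))
E
```

```text
[ 0.56925495  0.03076914 -0.03215915] -1.8425837784684929 [[-0.72547831 -1.14348233]
 [-0.86596891  0.62348346]
 [ 0.23333674  0.04970113]
 [ 1.35811049  0.47029775]]
near end top [0.459  0.0352 0.058 ] [-110.3    0.8]
far end top [0.6271 0.0301 0.058 ] [57.8  1.2]
stop top L [0.665  0.0507 0.064 ] [95.1 23. ]
stop top R [0.6624 0.0031 0.064 ] [ 94.  -24.6]
lever tip [0.573  0.1882 0.2   ] [ -1.3 157.4]
spare top [0.6425 0.2224 0.11  ] [ 67.1 193.9]
spare base [0.6324 0.2183 0.    ] [ 57.1 189.4]
ferrule [ 0.6388 -0.0238  0.022 ] [ 71.3 -52.3]
jar top [ 0.6216 -0.1304  0.075 ] [  57.5 -159.4]
sd tip [ 0.6144 -0.0942  0.005 ] [  49.1 -123.5]
sd end [ 0.4511 -0.138   0.012 ] [-112.7 -172.5]
[[0.57227739 0.12472053 0.089     ]
 [0.57414919 0.18290491 0.1984855 ]
 [0.57626444 0.24865642 0.089     ]]
[[243.09744711 213.86957658]
 [114.59669479 170.43411827]
 [ 19.32076209 205.24416947]] [[347.16351821 239.41394003]
 [369.0180966  213.10229417]
 [388.99673783 256.23618081]]
```

View pics/s0c.png

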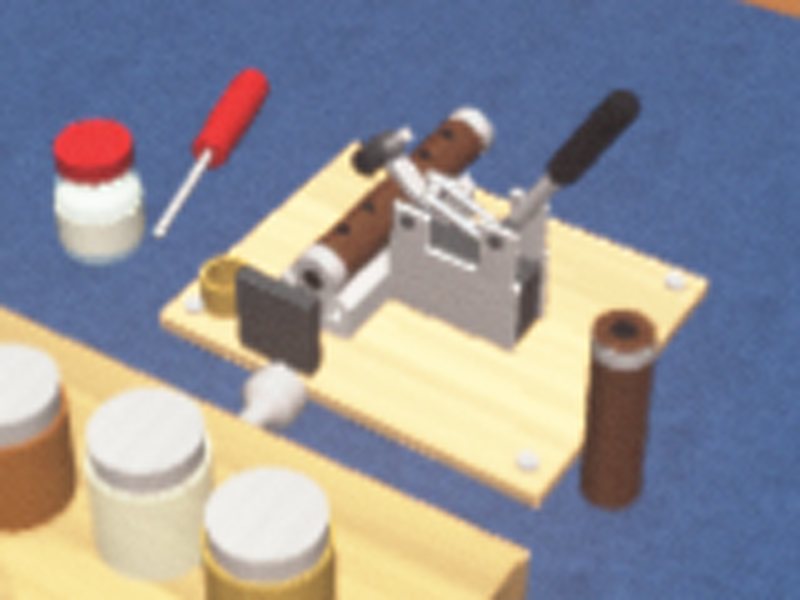

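The crops agree: fixture origin is about (0.569, 0.031) with yaw −1.84°. The joint's near end is at fixture x ≈ −110 mm, so the joint is about 25 mm short of the stop. The lever stands up with its tip near (150–160, 200) mm in y and z. I'll shut the fingers and go behind the near end.

Call:
{"op": "step_arm", "data": {"rows": [[[-1,4.7,-4.8,0,0,0,4.2],[-1,4.7,-4.8,0,0,0,4.2],[-1,4.7,-4.8,0,0,0,4.2],[-1,4.7,-4.8,0,0,0,4.0],[-1,4.7,-4.8,0,0,0,0],[-1,-0.3,-5.2,0,0,0,0],[-1,-0.3,-5.2,0,0,0,0],[-1,-0.3,-5.2,0,0,0,0],[-1,-0.3,-5.2,0,0,0,0],[-1,-0.3,-5.2,0,0,0,0],[-1,-0.3,-5.2,0,0,0,0],[-1,-0.3,-5.2,0,0,0,0]]]}}

```text
clock: 1.6
tool_pos: [0.4105, 0.0514, 0.2265]
orientation: [-90.0, 0.0, 178.2]
force: [0.9, 1.1, -0.3]
opening: 0.0002
```

Call:
{"op": "step_arm", "data": {"rows": [[[-1,0,0,0,0,0,0],[-1,0,0,-4,0,0,0],[-1,0,0,-4,0,0,0],[-1,0,0,-4,0,0,0],[-1,0,0,0,0,0,0],[-1,0,0,0,0,0,0]]]}}

```text
clock: 2.35
tool_pos: [0.412, 0.0537, 0.1077]
orientation: [-90.0, 0.1, 178.2]
force: [-0.4, 0.1, -0.6]
opening: 0.0006
```

Run:
```python
from h import *
o=ctrl.get_obs(); print(o['clock'],o['tool_pos'],o['orientation'],o['force'])
w=snap('wrist','w1.png'); s=snap('scene','s1.png')
f=cv2.resize(s[180:300,245:405],None,fx=5,fy=5,interpolation=cv2.INTER_CUBIC)
cv2.imwrite('pics/m1.png',np.vstack([cv2.resize(w,(480,300)),cv2.resize(f,(480,300))[:300]]))
```

```text
2.35 [0.41198381 0.05374533 0.10769071] [-9.00031932e+01  5.19662395e-02  1.78215853e+02] [-0.41018334  0.0915118  -0.60669218]
```

View pics/m1.png

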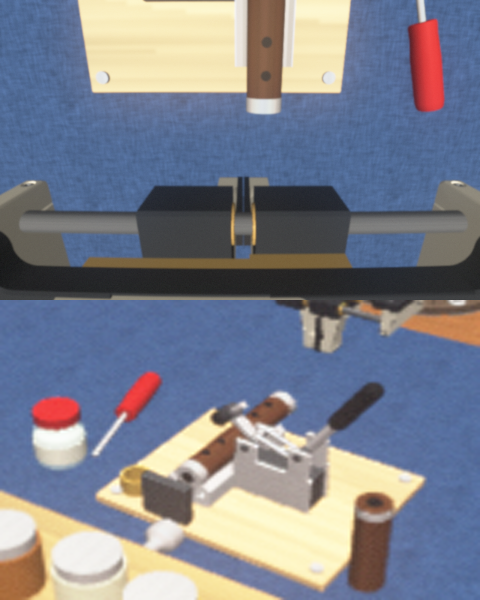

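Run:
```python
from h import *
q=np.load('fix.npy');c,s=np.cos(q[2]),np.sin(q[2])
def inv(p): d=p[:2]-q[:2]; return np.array([c*d[0]+s*d[1],-s*d[0]+c*d[1]])*1e3
P=par('wrist'); print(-P[4].T@P[5])
for n,uv,z in [('band top back',(264,97),.06),('end top',(264,111),.06),('end bottom',(264,112),.03),('cornerL',(93,92),.012),('cornerR',(340,93),.012)]:
    W=atz('wrist',np.array(uv)/.75,z,P); print(n,W.round(4),inv(W).round(1))
print(inv(ctrl.get_obs()['tool_pos']))
```

```text
[0.49425439 0.04959436 0.26694571]
band top back [0.4687 0.0335 0.06  ] [-100.6   -0.5]
end top [0.4572 0.0336 0.06  ] [-112.1   -0.8]
end bottom [0.4508 0.0313 0.03  ] [-118.4   -3.3]
cornerL [0.4736 0.2018 0.012 ] [-101.1  167.9]
cornerR [ 0.4646 -0.0464  0.012 ] [-102.2  -80.5]
[-157.63871492   18.06727161]
```

The wrist view shows the shut fingers behind the joint, with its band end at (264, 111) in the montage. That puts it on the cradle axis at fixture x ≈ −111 mm. The TCP stopped short of its command at (−158, +18) mm, so I'll correct and descend.

Call:
{"op": "step_arm", "data": {"rows": [[[-1,1.2,-0.9,0,0,0,0],[-1,1.3,-1.0,0,0,0,0],[-1,0,0,-2.6,0,0,0],[-1,0,0,-2.6,0,0,0],[-1,0,0,-2.5,0,0,0],[-1,0,0,0,0,0,0]]]}}

```text
clock: 3.2
tool_pos: [0.4359, 0.0339, 0.0295]
orientation: [-90.0, -0.1, 178.2]
force: [0.2, -0.1, 0.5]
opening: 0.0003
```

Call:
{"op": "step_arm", "data": {"rows": [[[-1,0.5,0,0,0,0,0],[-1,0.5,-0.03,0,0,0,0],[-1,0.5,0,0,0,0,0],[-1,0.4,-0.03,0,0,0,0],[-1,0.4,0,0,0,0,0],[-1,0.3,-0.03,0,0,0,0],[-1,0.2,0,0,0,0,0],[-1,0,0,0,0,0,0]]]}}

```text
clock: 4.2
tool_pos: [0.4645, 0.0332, 0.0296]
orientation: [-90.0, 0.0, 178.2]
force: [0.0, -0.9, 0.3]
opening: 0.0004
```

Call:
{"op": "step_arm", "data": {"rows": [[[-1,0.2,0,0,0,0,0],[-1,0.2,-0.02,0,0,0,0],[-1,0.2,0,0,0,0,0],[-1,0.1,0,0,0,0,0],[-1,0,0,0,0,0,0]]]}}

```text
clock: 4.82
tool_pos: [0.4713, 0.0329, 0.0296]
orientation: [-90.0, 0.0, 178.2]
force: [-0.7, -0.2, -0.2]
opening: 0.0003
```

Call:
{"op": "step_arm", "data": {"rows": [[[-1,0.15,0,0,0,0,0],[-1,0.15,0,0,0,0,0],[-1,0,0,0,0,0,0]]]}}

```text
clock: 5.2
tool_pos: [0.4714, 0.0324, 0.029]
orientation: [-89.9, -0.3, 178.1]
force: [-10.2, 4.1, 6.4]
opening: 0.0003
```

Run:
```python
from h import *
w=snap('wrist','w2.png'); s=snap('scene','s2.png')
f=s[195:285,275:365]
cv2.imwrite('pics/m2.png',np.vstack([cv2.resize(w,(480,300)),cv2.resize(f,(480,300),interpolation=cv2.INTER_CUBIC)]))
```

```text
(no output)
```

View pics/m2.png

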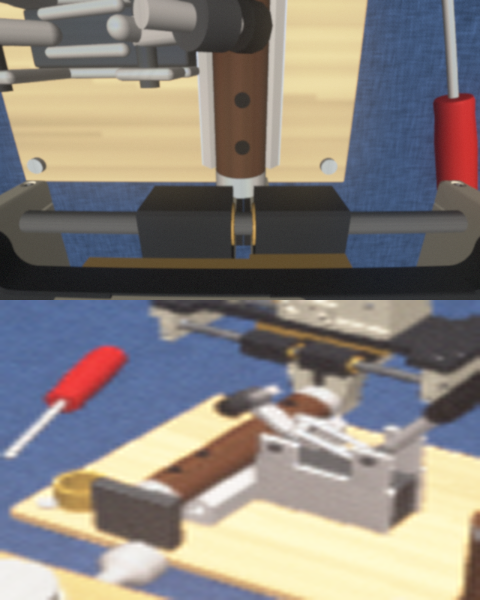

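The joint stopped at TCP fixture x = −98 mm with 10 N of reaction, and the far band sits at the stop in the scene view (170, 490). I'll back off, rise and check before clamping.

Call:
{"op": "step_arm", "data": {"rows": [[[-1,-0.5,0,0,0,0,0],[-1,-1.5,0,0,0,0,0],[-1,0,0,4,0,0,0],[-1,0,0,5,0,0,0],[-1,0,0,5,0,0,0],[-1,0,0,5,0,0,0],[-1,0,0,4,0,0,0],[-1,0,0,0,0,0,0]]]}}

```text
clock: 6.3
tool_pos: [0.4552, 0.0334, 0.2628]
orientation: [-90.2, 0.4, 178.2]
force: [-0.2, 0.5, -0.8]
opening: 0.0004
```

Run:
```python
from h import *
P=par('wrist');w=snap('wrist','w3.png'); t=snap('top','t3.png'); s=snap('scene','s3.png')
print(ctrl.get_obs()['tool_pos'])
q=np.load('fix.npy');c,sn=np.cos(q[2]),np.sin(q[2])
for lx in (-85,0): print(lx,proj('wrist',[q[0]+c*lx/1e3,q[1]+sn*lx/1e3,.06],P), proj('top',[q[0]+c*lx/1e3,q[1]+sn*lx/1e3,.06]))
a=cv2.resize(w,(600,375)); b=s[215:275,290:350]
cv2.imwrite('pics/m3.png',np.vstack([a,np.hstack([cv2.resize(x,(300,220),interpolation=cv2.INTER_CUBIC) for x in(t[150:223,265:365],s[215:275,285:365])])]))
```

```text
[0.45318695 0.0327966  0.25868586]
-85 [[322.12524783 138.65839879]] [[312.34226307 212.37991775]]
0 [[322.05651372  54.03375023]] [[313.47789295 185.63169843]]
```

View pics/m3.png

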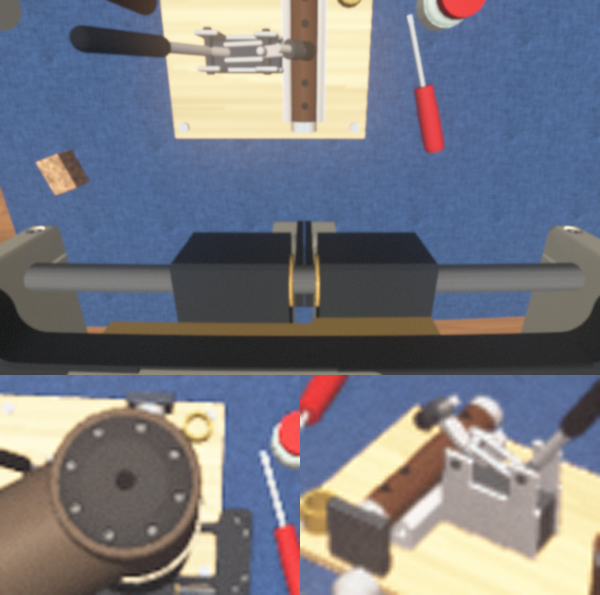

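The near end is at row 131 against a predicted 130 for home, so it is home to about 1 mm. The lever is still up. Next I'll move to the −y side of the grip.

Call:
{"op": "step_arm", "data": {"rows": [[[-1,3,2.4,0,0,0,0],[-1,3,2.4,0,0,0,0],[-1,3,2.4,0,0,0,0],[-1,2.9,2.4,0,0,0,0],[-1,0,0,-3,0,0,0],[-1,0,0,-2.5,0,0,0],[-1,0,0,-1.5,0,0,0],[-1,0,0,0,0,0,0],[-1,0,0,0,0,0,0]]]}}

```text
clock: 7.58
tool_pos: [0.5736, 0.129, 0.1904]
orientation: [-90.0, 0.1, 178.2]
force: [-0.6, 0.0, 0.8]
opening: 0.0006
```

Run:
```python
from h import *
s=snap('scene','s4.png');w=snap('wrist','w4.png')
print(ctrl.get_obs()['tool_pos'],ctrl.get_obs()['force'])
cv2.imwrite('pics/m4.png',np.vstack([cv2.resize(s[170:290,290:450],(480,360),interpolation=cv2.INTER_CUBIC),cv2.resize(w,(384,240)) if 0 else cv2.copyMakeBorder(cv2.resize(w,(384,240)),0,0,0,96,0)]))
```

```text
[0.57364828 0.12915976 0.19068797] [-0.65496151 -0.32985104  1.06132661]
```

View pics/m4.png

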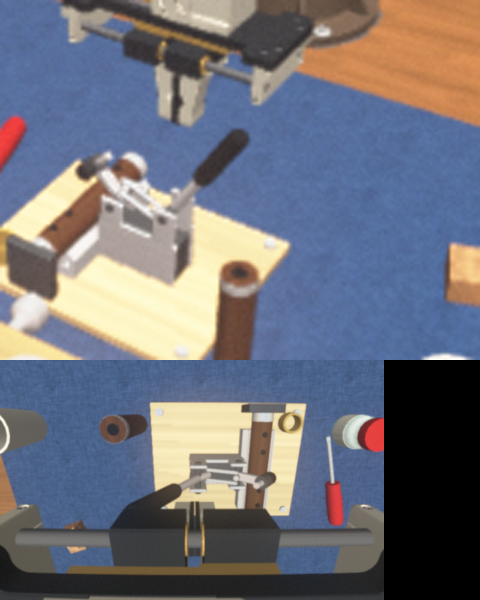

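The fingers are shut beside the lever on its −y side, with tips at (180, 120) and the grip at (220, 155). They are aligned with it in x. I'll push along the arc now.

Call:
{"op": "step_arm", "data": {"rows": [[[-1,0,1.1,-0.7,0,0,0],[-1,0,1.1,-0.7,0,0,0],[-1,0,0.52,-0.25,0,0,0],[-1,0,0.52,-0.26,0,0,0],[-1,0.02,0.49,-0.32,0,0,0],[-1,0.02,0.49,-0.32,0,0,0],[-1,0.02,0.45,-0.37,0,0,0],[-1,0.02,0.45,-0.38,0,0,0],[-1,0.02,0.4,-0.42,0,0,0],[-1,0.02,0.4,-0.43,0,0,0]]]}}

```text
clock: 8.93
tool_pos: [0.5743, 0.1884, 0.1478]
orientation: [-90.0, -0.0, 178.2]
force: [-0.1, 0.2, 0.0]
opening: 0.0004
```

Run:
```python
from h import *
o=ctrl.get_obs();print(o['tool_pos'],o['force'])
s=snap('scene','s5.png');w=snap('wrist','w5.png')
print(ctrl.get_obs()['tool_pos'],ctrl.get_obs()['force'])
cv2.imwrite('pics/m5.png',np.vstack([cv2.resize(s[170:290,290:450],(480,360),interpolation=cv2.INTER_CUBIC),cv2.copyMakeBorder(cv2.resize(w,(384,240)),0,0,0,96,0)]))
```

```text
[0.57433906 0.18837328 0.14775672] [-0.12672559  0.17964778  0.04107657]
[0.57415139 0.18848036 0.1474105 ] [-0.14204491  1.12833304 -0.00580792]
```

View pics/m5.png

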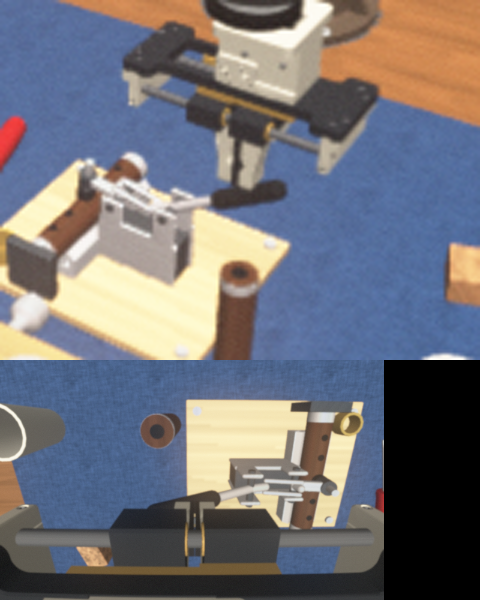

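Run:
```python
from h import *
q=np.load('fix.npy');c,s=np.cos(q[2]),np.sin(q[2])
def W(y,z,x=0): return [q[0]+c*x-s*y,q[1]+s*x+c*y,z]
for f in (62,50,40,35,30,25,20,10,2):
    a=np.radians(f);print(f,[((proj('scene',W(.094+r*np.cos(a),.089+r*np.sin(a)))-[290,170])*3).round().tolist() for r in (.046,.124)])
o=ctrl.get_obs();print((proj('scene',o['tool_pos'])-[290,170])*3)
```

```text
62 [[[194.0, 181.0]], [[237.0, 129.0]]]
50 [[[202.0, 189.0]], [[259.0, 152.0]]]
40 [[[208.0, 196.0]], [[274.0, 173.0]]]
35 [[[210.0, 200.0]], [[281.0, 184.0]]]
30 [[[212.0, 204.0]], [[286.0, 195.0]]]
25 [[[213.0, 207.0]], [[290.0, 206.0]]]
20 [[[215.0, 211.0]], [[294.0, 217.0]]]
10 [[[216.0, 219.0]], [[297.0, 239.0]]]
2 [[[216.0, 225.0]], [[297.0, 255.0]]]
[[238.95251606 180.53869828]]
```

The grip end at (283, 188) matches the model at about 33° elevation (lever ≈ 0.56 rad). The fingertip is on top of the grip, as planned, so I'll carry on past the dead point.

Call:
{"op": "step_arm", "data": {"rows": [[[-1,0.02,0.35,-0.4,0,0,0],[-1,0.02,0.35,-0.4,0,0,0],[-1,0.02,0.28,-0.5,0,0,0],[-1,0,0.28,-0.5,0,0,0],[-1,0.02,0.22,-0.54,0,0,0],[-1,0,0.22,-0.54,0,0,0],[-1,0,0.15,-0.56,0,0,0],[-1,0,0.15,-0.56,0,0,0],[-1,0,0.05,-0.5,0,0,0],[-1,0,0,0,0,0,0]]]}}

```text
clock: 10.28
tool_pos: [0.5749, 0.2086, 0.1025]
orientation: [-90.0, -0.0, 178.2]
force: [-0.3, -0.6, -0.5]
opening: 0.0006
```

Call:
{"op": "step_arm", "data": {"rows": [[[-1,0,0,3,0,0,0],[-1,0,0,4,0,0,0],[-1,0,0,4,0,0,0],[-1,-4,3,3,0,0,0],[-1,-4,3,0,0,0,0],[-1,0,0,0,0,0,0],[-1,0,0,0,0,0,0]]]}}

```text
clock: 11.15
tool_pos: [0.4952, 0.2687, 0.2434]
orientation: [-90.0, 0.0, 178.2]
force: [-1.1, 0.4, 0.0]
opening: 0.0003
```

Run:
```python
from h import *
s=snap('scene','s6.png');t=snap('top','t6.png')
print(ctrl.get_obs()['tool_pos'],ctrl.get_obs()['force'])
q=np.load('fix.npy');c,sn=np.cos(q[2]),np.sin(q[2])
print((proj('top',[q[0]-c*.085,q[1]-sn*.085,.06])+.4-[240,145])*4)
cv2.imwrite('pics/m6.png',np.vstack([cv2.resize(s[170:270,290:450],(560,350),interpolation=cv2.INTER_CUBIC)[:250],cv2.resize(t[145:230,240:380],None,fx=4,fy=4,interpolation=cv2.INTER_CUBIC)]))
for f in (20,12,2):
    a=np.radians(f);y=.094+.124*np.cos(a);z=.089+.124*np.sin(a);print(f,(proj('scene',[q[0]-sn*y,q[1]+c*y,z])-[290,170])*3.5)
```

```text
[0.4956399  0.26817726 0.24289562] [-0.15558659  0.21510078 -0.09461974]
[[290.96905229 271.119671  ]]
20 [[342.70336649 253.22642888]]
12 [[346.53321877 273.43580843]]
2 [[346.97164667 297.30482909]]
```

View pics/m6.png

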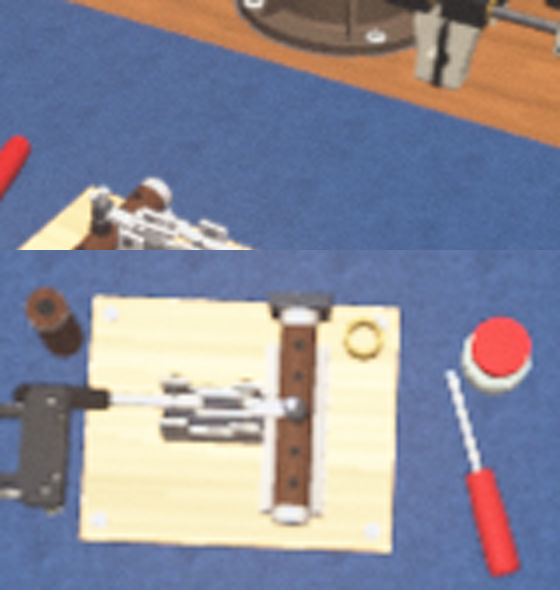

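From the top, the pad is on the joint, its near end is at row 271 as predicted, and its far end meets the stop. My crop cut off the lever tip in the scene view, so I'll take one more look for the lock.

Run:
```python
from h import *
s=cv2.imread('pics/s6.png')
cv2.imwrite('pics/m7.png',cv2.resize(s[210:290,290:410],(600,400),interpolation=cv2.INTER_CUBIC))
q=np.load('fix.npy');c,sn=np.cos(q[2]),np.sin(q[2])
for f in (20,13,8,2):
    a=np.radians(f)
    for r in(.046,.124):
        y=.094+r*np.cos(a);z=.089+r*np.sin(a);print(f,(proj('scene',[q[0]-sn*y,q[1]+c*y,z])-[290,210])*5)
```

```text
20 [[357.76955825 152.28589079]]
20 [[489.57623785 161.75204126]]
13 [[359.85023998 161.28621642]]
13 [[494.60601762 187.07519191]]
8 [[360.63904202 167.56355459]]
8 [[496.12132826 204.58591215]]
2 [[360.81292393 174.84957732]]
2 [[495.67378095 224.72118442]]
```

View pics/m7.png

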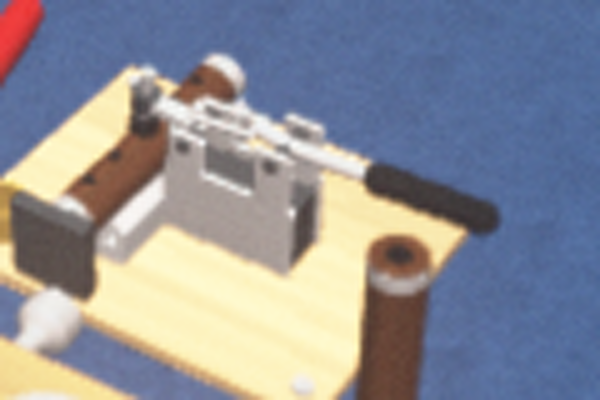

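The lever is nearly level: the grip end at (490, 217) reads about 4°, where locked is 2° and the dead point is 13°. A pixel is worth about 1.4°, so I'll press it gently to feel the end stop.

Call:
{"op": "step_arm", "data": {"rows": [[[-1,4,-2.7,0,0,0,0],[-1,4,-2.7,0,0,0,0],[-1,0,0,0,0,0,0],[-1,0,0,-4,0,0,0],[-1,0,0,-4,0,0,0],[-1,0,0,-3,0,0,0],[-1,0,0,-2,0,0,0],[-1,0,0,-0.6,0,0,0],[-1,0,0,0,0,0,0]]]}}

```text
clock: 12.38
tool_pos: [0.5753, 0.2144, 0.1071]
orientation: [-90.0, -0.0, 178.1]
force: [0.3, 0.9, 0.6]
opening: 0.0003
```

Call:
{"op": "step_arm", "data": {"rows": [[[-1,0,0,-0.3,0,0,0],[-1,0,0,-0.2,0,0,0],[-1,0,0,-0.15,0,0,0],[-1,0,0,-0.1,0,0,0],[-1,0,0,0,0,0,0]]]}}

```text
clock: 13.0
tool_pos: [0.5755, 0.2148, 0.1013]
orientation: [-90.0, 0.1, 178.2]
force: [-3.9, -1.2, 9.7]
opening: 0.0006
```

Contact came at z = 101.3 mm with 9.7 N. That is the grip's top at 2° (lever ≈ 1.10), a hard end. I'll lift clear and check.

Call:
{"op": "step_arm", "data": {"rows": [[[-1,0,0,2,0,0,0],[-1,0,0,4,0,0,0],[-1,0,0,4,0,0,0],[-1,-4,3,3,0,0,0],[-1,-4,3,0,0,0,0],[-1,0,0,0,0,0,0],[-1,0,0,0,0,0,0],[-1,0,0,0,0,0,0]]]}}

```text
clock: 14.0
tool_pos: [0.4957, 0.2741, 0.2293]
orientation: [-90.0, -0.0, 178.1]
force: [0.2, 0.2, 0.0]
opening: 0.0008
```

Run:
```python
from h import *
s=snap('scene','s8.png');a=cv2.imread('pics/s6.png')
d=cv2.absdiff(s,a)[200:290,270:410].max(2);print('change since last look',(d>40).sum())
o=ctrl.get_obs();print(o['clock'],o['tool_pos'],o['force'],abs(o['qvel']).max())
ctrl.close_job()
```

```text
change since last look 0
14.05 [0.49571729 0.27401231 0.22916163] [-0.1304527  -1.07615052 -0.34817577] 0.0930034460245646
the job is handed in; nothing more can be done
```

The joint is home against the stop and the lever is locked. I handed the job in at about 14 s; no verdict is reported.

**Joint:** With the fingers shut, I pushed it about 26 mm along the cradle until it stopped dead with about 10 N of reaction. In the wrist picture afterwards, and in the top picture after clamping, its near end was within about 1 mm of the home position.

**Lever:** I pushed the grip along its arc past the dead point. From above, the pad is down on the middle of the joint.
- **Disagreement:** The scene picture alone put the lever at about 4° elevation, give or take 1.5°. Locked is 2° and the judged limit is about 5.4°, so that was not conclusive.
- **Press check:** I pressed the grip again. It met a firm end at z = 101.3 mm with 9.7 N, which is where the grip's top should be when locked.
- **Force readings:** They stayed near zero each time I read them during the push, although about 6 N was expected. I relied on the pictures and the press instead.

**Other things:** The arm was clear of everything at the end. Around the fixture, the picture showed no change between before and after the final press. None of the nearby things looked moved in the pictures, though I didn't measure them one by one.

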